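# Pack fresh pulp end caps from the mould

## Task

Lift the two freshly formed pulp end caps out of the mould and set them down flat in the carton, the long cap in the long cell and the short cap in the shorter cell beside the box of staples. The tape measure that was left in the long cell must come out: stand it upright on the bench, outside the carton. The caps are fragile: grip them with no more than 15 N, never press them down with more than 25 N, and set them down without dropping them. Leave all other things as they are.

Things in the scene. Friction and masses are not known exactly. Their poses are not given: they have to be found in the camera images.
- mould: fixed aluminium forming mould, 144 (x) x 172 (y) x 26 mm, with two open cavities 16 mm deep side by side, 3 mm clear round the caps in them: the long one centred at y = +42, the short one at y = -42 mm. The humps of the caps stand 30 mm above its top. Origin: centre of the underside, on the bench; any yaw
- long_cap: fragile moulded-pulp end cap: flat foot 110 x 60 x 18 mm, in its middle a hump 80 x 36 mm rising to 46 mm above the underside; 60 to 130 g. Grip the hump across its 36 mm width (y), tips about 6 mm above the foot; crushed by a grip above 15 N. Origin: centre of the underside; x along its length, z up. Starts right way up in its mould cavity, underside 10 mm above the bench
- short_cap: fragile moulded-pulp end cap: flat foot 74 x 60 x 18 mm, in its middle a hump 46 x 36 mm rising to 46 mm above the underside; 45 to 95 g. Grip the hump across its 36 mm width (y), tips about 6 mm above the foot; crushed by a grip above 15 N. Origin: centre of the underside; x along its length, z up. Starts right way up in its mould cavity, underside 10 mm above the bench
- carton: low open cardboard carton fixed to the bench, outside 153 (x) x 220 (y) x 38 mm, walls, dividers and floor 4 mm. On its +y side a long cell, 145 x 104 (y) mm; on its -y side a shorter cell, 100 x 104 mm, and beyond that (+x) a narrow one, 41 x 104 mm, holding the box of staples. Origin: centre of the underside, on the bench; any yaw
- long_cell (a point): centre of the floor of the carton's long cell (145 x 104 mm), 4 mm above the bench, at x 0, y +54 mm from the carton's origin; axes as the carton's
- short_cell (a point): centre of the floor of the carton's shorter cell (100 x 104 mm), 4 mm above the bench, at x -22.5, y -54 mm from the carton's origin; axes as the carton's
- tape_measure: yellow tape measure standing on its foot in the carton's long cell, 32 mm thick (x), from -27 to +33 mm along its y, 60 mm high, 140 to 235 g; not fragile. Origin: underside, z up; any yaw; grip it across its thickness
- staple_box: white cardboard box of staples 36 x 62 (y) x 22 mm, already packed in the carton's narrow cell. Origin: centre of the underside
- radio: black hand radio standing upright, 35 x 56 (y) mm, body 105 mm high, aerial up to 165 mm at its -y side. Origin: centre of the underside
- marker: white marker pen with a black cap lying on the bench, 17 x 135 (y) x 16 mm. Origin: centre of the underside
- stapler: red and black stapler lying on the bench, 32 x 142 (y) x 54 mm. Origin: centre of the underside
- label_roll: white roll of labels standing on end, 95 mm across, 102 mm high. Origin: centre of the underside
- shelf_corner (a point): near right corner, on the bench, of the fixed blue keyboard shelf (up to 140 mm high), which fills the bench from here to the back (+x, 210 mm) and the left (+y, 460 mm); keep clear of it
- torch: dark metal torch lying on the bench, 33 x 128 (y) x 33 mm. Origin: centre of the underside
Things that resemble listed ones, but are neither listed nor needed, are in the scene too. Leave any pink look-alike of the short_cap alone.

How it is judged:
By the outcome, as a careful person would: the job done as asked, in the order asked, and still so for the second after the job is handed in, with the robot touching nothing.
It also fails if it takes over 72 s, if anything falls off the work surface, if the arm or the gripper's body presses on something with over 40 N, if the wrist force passes 120 N, or if a joint passes its speed limit or range.

## Robot

A 6-joint arm with a two-finger parallel gripper is mounted at the origin on a cart in front of the work surface, level with it; the furniture and walls round the work are solid. World frame = base frame: x ahead of the robot, y to its left, z up, the work surface at z = 0. Lengths are in m, angles in rad, forces in N, time in s.
With the tool pointing down it reaches from about 0.35 to 0.775 m from the base axis. Payload 5.5 kg.
Tool frame: the origin (TCP) lies between the finger pads; the fingertips stand 8 mm ahead of it and the grasp point (between the pads) lies 11 mm behind it; z points along the fingers, y is the line along which they close (so a half turn about z gives the same grasp; the last joint's range is limited). The gripper opens to 85 mm and grips with 20 to 120 N. Pads are 22 mm wide; open, the fingers measure 114 mm over their backs; the gripper's body (76 mm by 85 mm) begins 54 mm behind the grasp point. The pads swing forward as they close: fully open they stand 13 mm farther back than shut.
Start: joints at [0.968, 0.313, 0.046, 1.304, 0, 1.431], TCP at [0.257, 0.515, 0.239] pointing down, gripper open.
Joint ranges: [-2.76, 2.76], [-0.86, 1.69], [-1.03, 1.26], [-2.2, 2.34], [-1.47, 1.5], [-3.14, 3.14]. Speed limits (rad/s): [2.57, 2.57, 3.14, 3.14, 3.14, 3.14].

## Interface

Orientations are given as a unit quaternion [w, x, y, z].
In Python, from workcell import env gives the robot as it stands.
- The arm moves only by the tool move_arm, never from a script. Its argument "moves" is one flat list of numbers, 5 for each row, row after row: the shift along the world's x, y, z in m, then the turn about the world's z in rad, then the finger opening in m, from 0 to 0.0854. A call has 1 to 12 rows; each row is the pose to reach, as a shift and turn from the pose commanded when the call began; what a row does not reach only later rows make up. A row lasts 1/12 s, in which the tool goes at most 41.7 mm and 7.16 degrees, less where a joint would pass 70% of its speed; a pose out of reach is approached as far as the arm can. A call with a gripper value outside its range is refused whole. The fingers move at their own pace and stop on an object; "newtons" is the grip in N (left out, the last holds). Time passes only in rows, so rows that repeat a pose let the fingers close. It gives the time, the measured TCP pose, the force, the opening and the grip force at its end, in the units of the state.
- env.get_state(): the state, without advancing time (a new reading comes with each control period).
- env.read_camera(name): name is "side" or "top"; returns a dict with "pixels" (480x640x3 uint8, red, green, blue), "camera_matrix" (3x3 intrinsics, pixels), "distortion" ([k1, k2, p1, p2, k3] as OpenCV has them; the pictures are not rectified), "rvec" (rotation vector, rad) and "tvec" (3), from world to camera coordinates, as OpenCV has them. Camera axes: x right, y down, z forward; pixel columns grow to the right and rows downward; lengths in m; the calibration is good to about 2 mm. A picture is of the moment at which its call begins. There is no depth.
- env.hand_in(): hands the job in; it is judged then, once.
The state is a dict: "clock": time; "joint_pos": joint angles; "qvel": joint speeds; "tau": joint torques, N m; "tcp_pos": TCP position; "orientation": TCP orientation; "wrist_force": force on the tool from outside, world axes, zero at the start; "ft_torque": the same for the moment, N m; "finger_gap": finger opening in m; "grip_force": force on a finger pad.
Only numpy, scipy, OpenCV 4.12 (cv2) and the standard library are available. Lean on these libraries where they do the work, as an engineer would, in place of code of your own. Each camera call takes 0.05 s, during which the arm holds its last target. There are 200 camera calls.

## Working session

There is one attempt and no reset: what is moved stays moved. The work goes in short steps, Python scripts to look and compute and a tool call to move; the robot and the scene stay as the last step left them, time stands still between calls to the robot, and variables do not carry over. Pictures are saved under pics/ and viewed, at most 10 in all, crops included, and the job is handed in when it is done.

Besides the shell and the picture viewer there is one more tool, called after "Call:" as name(argument=value, ...), one argument or row to a line, values as JSON. move_arm: Moves the arm, as the interface text tells. Its arguments: {"type":"object","properties":{"moves":{"type":"array"},"newtons":{"type":"number"}},"required":["moves"]}

```bash
mkdir -p pics; cat > h.py <<'E'
from workcell import env
import cv2, numpy as np
def snap(n,f):
    c=env.read_camera(n); cv2.imwrite('pics/'+f+'.png',c['pixels'][:,:,::-1]); np.save('pics/'+n,c,allow_pickle=True); return c
def load(n): return np.load('pics/'+n+'.npy',allow_pickle=True).item()
def ray(c,uv,z):
    p=cv2.undistortPoints(np.array(uv,float).reshape(-1,1,2),c['camera_matrix'],np.array(c['distortion'],float)).reshape(-1,2)
    R=cv2.Rodrigues(np.array(c['rvec'],float))[0]; t=np.array(c['tvec'],float).ravel()
    o=-R.T@t; d=np.c_[p,np.ones(len(p))]@R
    z=np.broadcast_to(z,len(p))
    return o+d*((z-o[2])/d[:,2])[:,None]
def proj(c,P): return cv2.projectPoints(np.array(P,float).reshape(-1,1,3),np.array(c['rvec'],float),np.array(c['tvec'],float),c['camera_matrix'],np.array(c['distortion'],float))[0].reshape(-1,2)
E
python3 - <<'E'
from h import *
for n in('top','side'):
    c=snap(n,n+'1'); R=cv2.Rodrigues(np.array(c['rvec'],float))[0]; print(n,-R.T@np.array(c['tvec']).ravel(),c['camera_matrix'][0])
print(env.get_state())
E
```

```text
top [ 0.27520302 -0.05429952  1.4164232 ] [567.13547947   0.         317.4618678 ]
side [ 0.31671397 -1.11463971  0.47176059] [449.94624236   0.         320.31567954]
{'clock': 0.1, 'joint_pos': array([9.68431051e-01, 3.13874139e-01, 4.50911373e-02, 1.30360823e+00,
       1.78114400e-05, 1.43120814e+00]), 'qvel': array([-0.00065303, -0.00141603,  0.00325554,  0.00060193, -0.00130982,
       -0.00058133]), 'tau': array([ 2.28619465e-03, -4.81724095e+01,  2.99244797e+01,  1.26858708e-02,
       -1.37991365e-04, -1.16653405e-05]), 'tcp_pos': array([0.25644274, 0.51414937, 0.23852655]), 'orientation': array([-2.97396458e-04,  2.29329218e-01,  9.73348588e-01, -7.39974625e-04]), 'wrist_force': array([-0.06028427,  0.16033597,  0.09560011]), 'ft_torque': array([-0.03629438, -0.04903216,  0.00810847]), 'grip_force': 0.0, 'finger_gap': 0.08523751277862711}
```

View pics/top1.png

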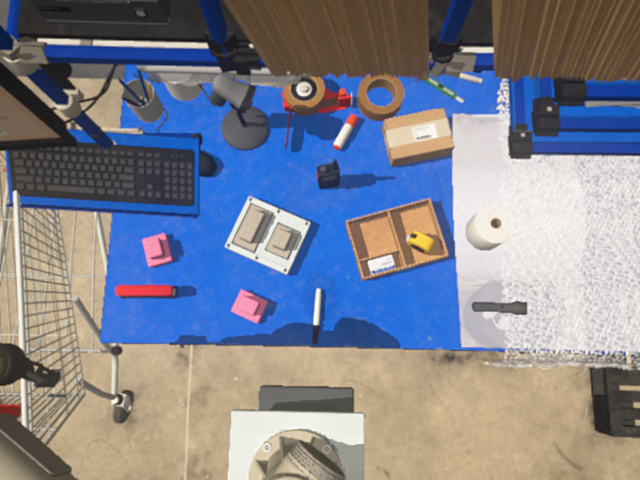

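View pics/side1.png

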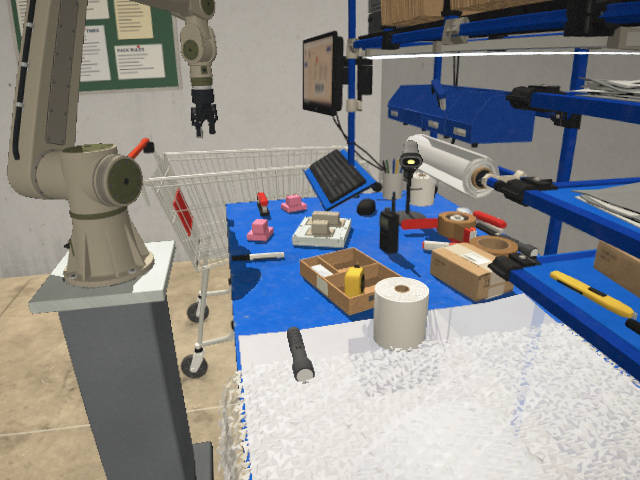

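Top view: the mould is at (268,235), with the long cap at (252,228) and the short cap at (284,240). The carton is at (398,240), with the tape measure in the long cell at (420,241) and the staple box at (382,263). Short-cap candidates are the grey one in the mould (284,240) and the pink look-alikes at (157,249) and (250,306), which I leave alone. Nothing else looks like the tape measure. I'll check the choice in a crop.

```bash
python3 - <<'E'
import cv2
i=cv2.imread('pics/top1.png')
a=cv2.resize(i[190:282,220:316],None,fx=6,fy=6,interpolation=cv2.INTER_CUBIC)
b=cv2.resize(i[190:287,340:456],None,fx=6,fy=6,interpolation=cv2.INTER_CUBIC)
cv2.imwrite('pics/ca.png',a);cv2.imwrite('pics/cb.png',b)
E
```

```text
(no output)
```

View pics/ca.png

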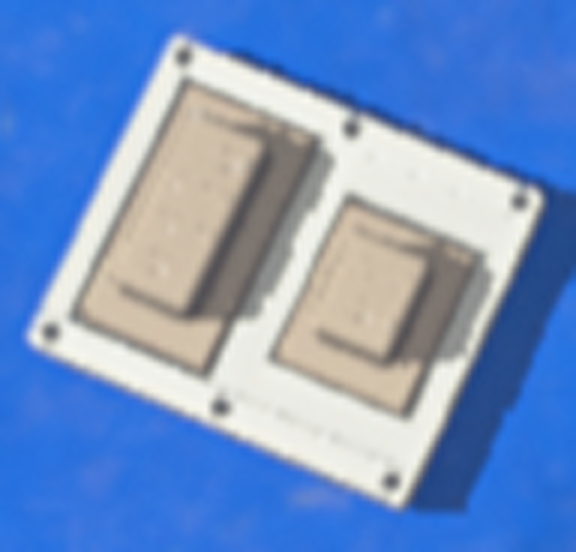

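View pics/cb.png

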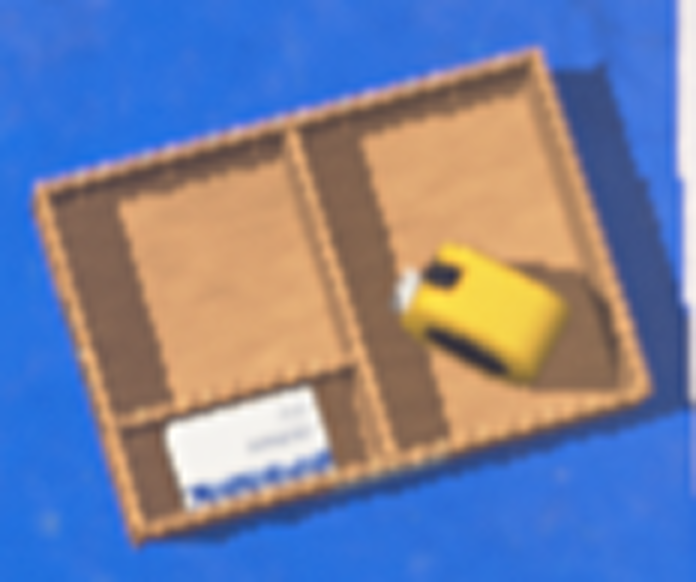

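Crops: ca shows the grey long cap (large hump, left) and short cap (right) in the mould. cb shows the carton, with the staple box at bottom left and the tape measure in the right-hand (long) cell. That puts the carton's +y to image right and its +x down.

```bash
cat >> h.py <<'E'
def fit(W,L):
    W=np.array(W)[:,:2];L=np.array(L,float);w=W.mean(0);l=L.mean(0)
    a=(L-l)@np.array([1,1j]);b=(W-w)@np.array([1,1j]);th=np.angle(np.vdot(a,b));s=abs(np.vdot(a,b))/np.vdot(a,a).real
    R=np.array([[np.cos(th),-np.sin(th)],[np.sin(th),np.cos(th)]]);return w-R@l,th,s
def up(p,ox,oy): return (np.array(p,float)+.5)/6-.5+[ox,oy]
E
cat > meas.py <<'E'
from h import *
c=load('top')
def rect(a,b): return [(a,b),(a,-b),(-a,-b),(-a,b)]
for n,p,z,L in [('mould',[(180,35),(545,190),(403,508),(28,337)],.026,rect(.072,.086)),
 ('longfoot',[(187,80),(320,135),(208,375),(75,318)],.027,rect(.058,.033)),
 ('longhump',[(200,110),(268,140),(187,317),(115,288)],.056,rect(.04,.018)),
 ('shortfoot',[(350,198),(485,252),(410,415),(272,357)],.027,rect(.04,.033)),
 ('shorthump',[(358,232),(429,255),(389,364),(317,333)],.056,rect(.023,.018))]:
    o,t,s=fit(ray(c,up(p,220,190),z),L);print(n,o.round(4),round(t,4),round(s,3))
    if n=='mould':
        R=np.array([[np.cos(t),-np.sin(t)],[np.sin(t),np.cos(t)]]);print(o+R@[0,.042],o+R@[0,-.042])
p=[(35,187),(540,47),(652,392),(137,543)]
o,t,s=fit(ray(c,up(p,340,190),.038),[(-.0765,-.11),(-.0765,.11),(.0765,.11),(.0765,-.11)]);print('carton',o,t,s)
R=np.array([[np.cos(t),-np.sin(t)],[np.sin(t),np.cos(t)]]);print('long',o+R@[0,.054],'short',o+R@[-.0225,-.054])
print('tape outline z.06',ray(c,up([(455,243),(568,300),(525,385),(400,320),(405,290)],340,190),.06).round(4))
S=load('side')
print('others',ray(c,[(328,180),(318,316),(488,228),(500,307),(150,291),(253,305),(157,249),(201,213)],.03).round(3))
print('shelf/box', ray(c,[(389,165),(453,148),(382,130),(452,111)],.06).round(3))
E
python3 meas.py
python3 - <<'E'
import cv2
i=cv2.imread('pics/side1.png')
cv2.imwrite('pics/sc.png',cv2.resize(i[190:330,225:435],None,fx=3.8,fy=3.8,interpolation=cv2.INTER_CUBIC))
E
```

```text
mould [0.5763 0.0846] -0.4 0.999
[0.59264304 0.12327005] [0.55993164 0.04590104]
longfoot [0.5923 0.1233] -0.388 0.955
longhump [0.591  0.1219] -0.3874 0.994
shortfoot [0.56   0.0462] -0.3928 0.94
shorthump [0.5579 0.0467] -0.3354 0.96
carton [ 0.56960299 -0.23620386] -2.8451047278911985 1.0017081692116967
long [ 0.58537981 -0.28784775] short [ 0.57534447 -0.17798629]
tape outline z.06 [[ 0.5855 -0.2798  0.06  ]
 [ 0.5626 -0.3251  0.06  ]
 [ 0.5272 -0.3072  0.06  ]
 [ 0.553  -0.2571  0.06  ]
 [ 0.5655 -0.2593  0.06  ]]
others [[ 0.719 -0.064  0.03 ]
 [ 0.374 -0.046  0.03 ]
 [ 0.601 -0.465  0.03 ]
 [ 0.405 -0.486  0.03 ]
 [ 0.427  0.366  0.03 ]
 [ 0.397  0.113  0.03 ]
 [ 0.532  0.357  0.03 ]
 [ 0.626  0.254  0.03 ]]
shelf/box [[ 0.751 -0.216  0.06 ]
 [ 0.798 -0.376  0.06 ]
 [ 0.844 -0.198  0.06 ]
 [ 0.897 -0.376  0.06 ]]
```

View pics/sc.png

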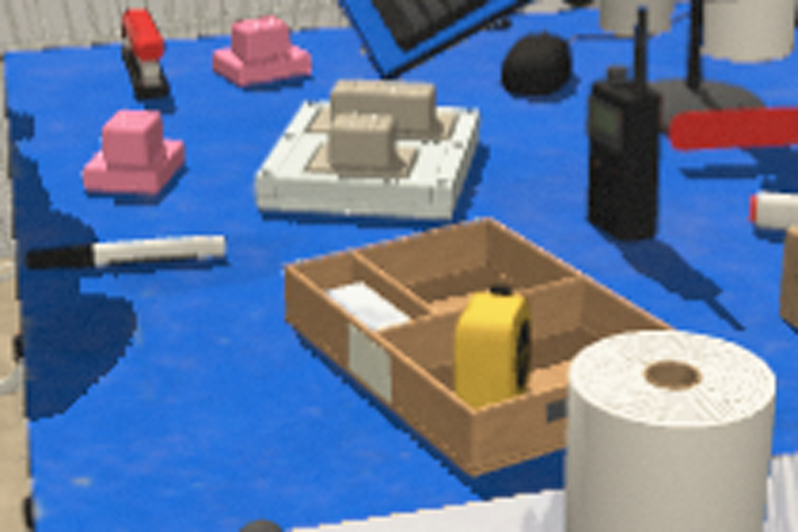

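Side crop: the tape measure's yellow end face is at crop (457–513, 292–400), standing in the corner of the cell. The grey caps in the mould and the pink look-alikes are clearly distinct. I'll check the tape pose against both views.

```bash
python3 - <<'E'
from h import *
T=load('top');S=load('side')
o=np.array([.560,-.295]);th=-.467
ex=np.array([np.cos(th),np.sin(th)]);ey=np.array([-ex[1],ex[0]])
for z in(.004,.034,.064):
  P=[[*(o+a*ex+b*ey),z] for a,b in((.016,-.027),(.016,.033),(-.016,.033),(-.016,-.027))]
  print(z,'side crop',((proj(S,P)-[225,190])*3.8).round().tolist(),'top crop',((proj(T,P)-[340,190])*6).round().tolist())
E
```

```text
0.004 side crop [[508.0, 426.0], [526.0, 376.0], [472.0, 370.0], [451.0, 419.0]] top crop [[542.0, 326.0], [414.0, 261.0], [381.0, 326.0], [509.0, 392.0]]
0.034 side crop [[509.0, 377.0], [527.0, 329.0], [473.0, 324.0], [451.0, 371.0]] top crop [[556.0, 312.0], [425.0, 245.0], [391.0, 312.0], [522.0, 379.0]]
0.064 side crop [[510.0, 328.0], [529.0, 282.0], [473.0, 276.0], [452.0, 322.0]] top crop [[570.0, 297.0], [437.0, 229.0], [402.0, 297.0], [536.0, 365.0]]
```

Call:
move_arm(
  moves=[0.03, -0.03, 0, -0.12, 0.06, 0.06, -0.06, 0, -0.24, 0.06, 0.09, -0.1, 0, -0.36, 0.06, 0.11, -0.14, 0, -0.48, 0.06, 0.13, -0.18, 0, -0.6, 0.06, 0.15, -0.22, 0, -0.72, 0.06, 0.17, -0.26, 0, -0.84, 0.06, 0.19, -0.3, 0, -0.96, 0.06, 0.21, -0.34, 0, -1.08, 0.06, 0.23, -0.38, 0, -1.2, 0.06, 0.25, -0.42, 0, -1.32, 0.06, 0.26, -0.46, 0, -1.44, 0.06],
  newtons=20,
)

```text
clock: 1.1
tcp_pos: [0.5063, 0.0839, 0.239]
orientation: [-0.0, 0.816, 0.578, 0.0]
wrist_force: [1.0, 0.4, 0.6]
finger_gap: 0.06
grip_force: 0.0
```

Call:
move_arm(
  moves=[0.005, -0.038, 0, -0.06, 0.06, 0.01, -0.076, 0, -0.13, 0.06, 0.015, -0.114, 0, -0.13, 0.06, 0.02, -0.152, 0, -0.13, 0.06, 0.025, -0.19, 0, -0.13, 0.06, 0.03, -0.228, -0.01, -0.13, 0.06, 0.035, -0.266, -0.03, -0.13, 0.06, 0.04, -0.304, -0.05, -0.13, 0.06, 0.043, -0.342, -0.07, -0.13, 0.06, 0.043, -0.35, -0.09, -0.13, 0.06, 0.043, -0.35, -0.09, -0.13, 0.06, 0.043, -0.35, -0.09, -0.13, 0.06],
)

```text
clock: 2.1
tcp_pos: [0.547, -0.2639, 0.1473]
orientation: [-0.002, 0.851, 0.526, -0.001]
wrist_force: [0.7, 0.2, 0.0]
finger_gap: 0.0601
grip_force: 0.0
```

```bash
python3 - <<'E'
from h import *
c=snap('top','top2'); d=snap('side','side2'); print(env.get_state()['tcp_pos'])
a=cv2.resize(c['pixels'][190:287,340:456],(580,485),interpolation=2);b=cv2.resize(d['pixels'][190:320,320:420],(373,485),interpolation=2)
cv2.imwrite('pics/v2.png',np.hstack([a[:,-420:],b])[:,:,::-1])
E
```

```text
[ 0.54863473 -0.26329863  0.15004686]
```

View pics/v2.png

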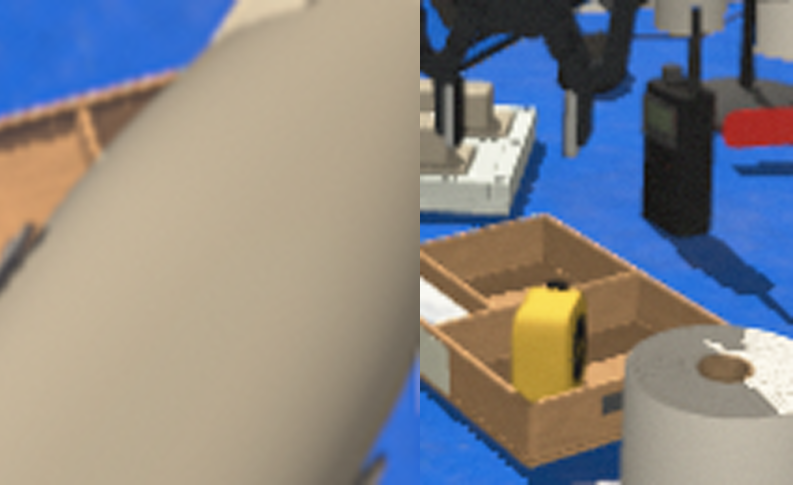

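The side view shows the fingers still short of the tape, and the lagging part of the last row was dropped. I'll correct that and descend.

Call:
move_arm(
  moves=[0.011, -0.032, 0, 0, 0.06, 0.011, -0.032, -0.03, 0, 0.06, 0.011, -0.032, -0.06, 0, 0.06, 0.011, -0.032, -0.09, 0, 0.06, 0.011, -0.032, -0.11, 0, 0.06, 0.011, -0.032, -0.12, 0, 0.06, 0.011, -0.032, -0.12, 0, 0.06, 0.011, -0.032, -0.12, 0, 0.034, 0.011, -0.032, -0.12, 0, 0.034, 0.011, -0.032, -0.12, 0, 0.032, 0.011, -0.032, -0.12, 0, 0.031, 0.011, -0.032, -0.12, 0, 0.031],
)

```text
clock: 3.2
tcp_pos: [0.5613, -0.297, 0.0318]
orientation: [0.002, 0.85, 0.527, 0.001]
wrist_force: [0.1, 0.7, 6.2]
finger_gap: 0.0318
grip_force: 20.2
```

Contact was made at a 31.8 mm opening with 20 N. Before touching a cap, I'll test whether the force follows the opening command or a lower newtons value.

Call:
move_arm(
  moves=[0, 0, 0, 0, 0.0316, 0, 0, 0, 0, 0.0316, 0, 0, 0, 0, 0.0316],
)

```text
clock: 3.45
tcp_pos: [0.5613, -0.297, 0.0318]
orientation: [0.002, 0.85, 0.527, 0.001]
wrist_force: [-0.2, 1.1, 6.9]
finger_gap: 0.0318
grip_force: 20.2
```

Call:
move_arm(
  moves=[0, 0, 0, 0, 0.03, 0, 0, 0, 0, 0.03, 0, 0, 0, 0, 0.03],
  newtons=10,
)

```text
clock: 3.7
tcp_pos: [0.5613, -0.297, 0.0318]
orientation: [0.002, 0.85, 0.526, 0.001]
wrist_force: [0.5, 0.8, 6.0]
finger_gap: 0.0317
grip_force: 20.2
```

Call:
move_arm(
  moves=[0, 0, 0, 0, 0.0319, 0, 0, 0, 0, 0.0319, 0, 0, 0, 0, 0.0319],
)

```text
clock: 3.95
tcp_pos: [0.5613, -0.2972, 0.0317]
orientation: [0.002, 0.85, 0.526, 0.001]
wrist_force: [0.2, 0.5, 5.1]
finger_gap: 0.032
grip_force: 7.6
```

Call:
move_arm(
  moves=[0, 0, 0, 0, 0.0322, 0, 0, 0, 0, 0.0322, 0, 0, 0, 0, 0.0322],
)

```text
clock: 4.2
tcp_pos: [0.5604, -0.2969, 0.0302]
orientation: [0.001, 0.85, 0.526, 0.0]
wrist_force: [2.1, -0.7, 2.8]
finger_gap: 0.0321
grip_force: 1.9
```

Call:
move_arm(
  moves=[0, 0, 0, 0, 0.0325, 0, 0, 0, 0, 0.0325, 0, 0, 0, 0, 0.0325],
)

```text
clock: 4.45
tcp_pos: [0.5596, -0.2963, 0.0294]
orientation: [0.0, 0.85, 0.526, 0.0]
wrist_force: [1.6, -0.7, 1.6]
finger_gap: 0.0326
grip_force: 1.7
```

Newtons clamps at 20 N, but the opening command regulates below that: about 7.6 N at 0.1–0.2 mm of squeeze. I'll use that for the caps. Now I'll grip the tape firmly and carry it to clear bench at about (0.39, -0.25).

Call:
move_arm(
  moves=[0, 0, 0, 0, 0.028, 0, 0, 0, 0, 0.028, 0, 0, 0.02, 0, 0.028, 0, 0, 0.05, 0, 0.028, 0, 0, 0.08, 0, 0.028, -0.03, 0.01, 0.08, 0, 0.028, -0.06, 0.02, 0.08, 0, 0.028, -0.09, 0.03, 0.08, 0, 0.028, -0.12, 0.04, 0.08, 0, 0.028, -0.15, 0.047, 0.08, 0, 0.028, -0.17, 0.047, 0.08, 0, 0.028, -0.17, 0.047, 0.08, 0, 0.028],
  newtons=50,
)

```text
clock: 5.45
tcp_pos: [0.3839, -0.2459, 0.1076]
orientation: [-0.004, 0.851, 0.526, -0.002]
wrist_force: [-1.0, 0.2, -2.7]
finger_gap: 0.0317
grip_force: 50.7
```

Call:
move_arm(
  moves=[0, 0, 0, 0, 0.028],
)

```text
clock: 5.53
tcp_pos: [0.3877, -0.2481, 0.1085]
orientation: [-0.001, 0.851, 0.526, -0.0]
wrist_force: [0.4, 0.3, -2.1]
finger_gap: 0.0316
grip_force: 50.7
```

```bash
python3 - <<'E'
from h import *
d=snap('side','side3'); s=env.get_state();print(s['tcp_pos'],s['wrist_force'],s['finger_gap'],s['grip_force'])
cv2.imwrite('pics/v3.png',cv2.resize(d['pixels'][170:330,190:400],None,fx=3.5,fy=3.5,interpolation=2)[:,:,::-1])
E
```

```text
[ 0.38904594 -0.24883933  0.10886169] [-0.56327124  0.22901607 -1.62046288] 0.03134537137487851 50.73410153388977
```

View pics/v3.png

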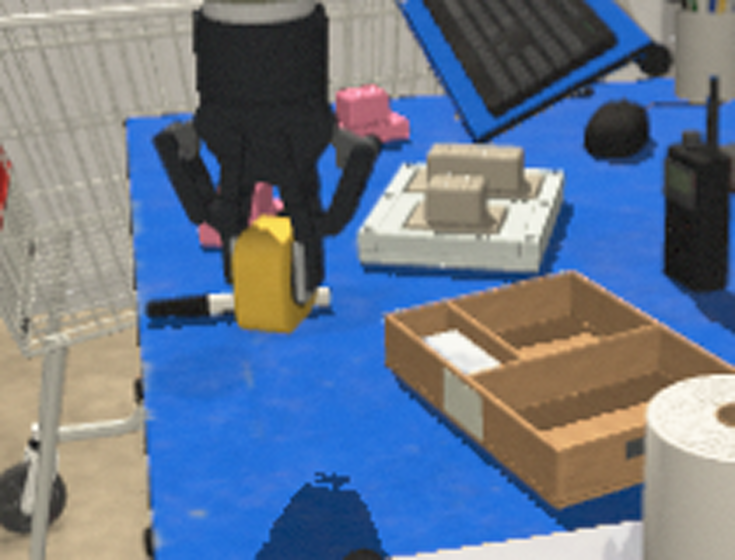

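The tape is held upright over clear bench, so I'll lower it.

Call:
move_arm(
  moves=[0, 0, -0.03, 0, 0.028, 0, 0, -0.055, 0, 0.028, 0, 0, -0.07, 0, 0.028, 0, 0, -0.076, 0, 0.028, 0, 0, -0.079, 0, 0.028, 0, 0, -0.081, 0, 0.028, 0, 0, -0.081, 0, 0.028],
)

```text
clock: 6.17
tcp_pos: [0.3903, -0.2495, 0.0286]
orientation: [0.0, 0.85, 0.527, 0.0]
wrist_force: [0.5, 0.5, -2.4]
finger_gap: 0.0314
grip_force: 50.6
```

Call:
move_arm(
  moves=[0, 0, -0.001, 0, 0.028, 0, 0, -0.002, 0, 0.028, 0, 0, -0.003, 0, 0.028],
)

```text
clock: 6.42
tcp_pos: [0.3901, -0.2496, 0.026]
orientation: [0.001, 0.85, 0.526, 0.0]
wrist_force: [-0.1, -0.9, -2.1]
finger_gap: 0.0315
grip_force: 50.6
```

Call:
move_arm(
  moves=[0, 0, -0.001, 0, 0.028, 0, 0, -0.002, 0, 0.028, 0, 0, -0.002, 0, 0.028, 0, 0, -0.002, 0, 0.028],
)

```text
clock: 6.75
tcp_pos: [0.39, -0.2496, 0.0253]
orientation: [0.001, 0.85, 0.526, 0.0]
wrist_force: [-4.7, 2.2, 14.8]
finger_gap: 0.0309
grip_force: 52.9
```

Call:
move_arm(
  moves=[0, 0, 0.001, 0, 0.028, 0, 0, 0.001, 0, 0.034, 0, 0, 0.001, 0, 0.038, 0, 0, 0.001, 0, 0.05, 0, 0, 0.001, 0, 0.055, 0, 0, 0.02, 0, 0.055, 0, 0, 0.05, 0, 0.055, 0, 0, 0.085, 0, 0.055, 0, 0, 0.12, 0, 0.055, 0.01, 0.03, 0.14, 0.12, 0.055, 0.02, 0.06, 0.14, 0.24, 0.055, 0.03, 0.09, 0.14, 0.36, 0.055],
  newtons=20,
)

```text
clock: 7.75
tcp_pos: [0.4209, -0.1593, 0.1651]
orientation: [0.002, 0.741, 0.672, 0.001]
wrist_force: [0.4, 0.6, -0.1]
finger_gap: 0.0549
grip_force: 0.0
```

Call:
move_arm(
  moves=[0.018, 0.035, 0, 0.12, 0.055, 0.036, 0.07, 0, 0.24, 0.055, 0.054, 0.105, 0, 0.36, 0.055, 0.072, 0.14, 0, 0.48, 0.055, 0.09, 0.17, 0, 0.6, 0.055, 0.108, 0.2, 0, 0.72, 0.055, 0.126, 0.225, 0, 0.84, 0.055, 0.144, 0.25, 0, 0.96, 0.055, 0.16, 0.27, 0, 1.08, 0.055, 0.17, 0.285, 0, 1.2, 0.055, 0.17, 0.285, 0, 1.28, 0.055, 0.17, 0.285, 0, 1.28, 0.055],
)

```text
clock: 8.75
tcp_pos: [0.5898, 0.127, 0.1625]
orientation: [-0.0, 0.193, 0.981, -0.0]
wrist_force: [-0.0, 0.0, -0.2]
finger_gap: 0.0553
grip_force: 0.0
```

```bash
python3 - <<'E'
from h import *
c=snap('side','side4'); s=env.get_state();q=s['orientation'];print(s['tcp_pos'],np.arctan2(q[2]**2-q[1]**2,2*q[1]*q[2]),s['wrist_force'])
cv2.imwrite('pics/v4.png',cv2.resize(c['pixels'][170:330,190:400],None,fx=3.5,fy=3.5,interpolation=2)[:,:,::-1])
E
```

```text
[0.58935875 0.12631099 0.16258218] 1.177169996338208 [ 0.47643645 -0.9365054   0.11515302]
```

View pics/v4.png

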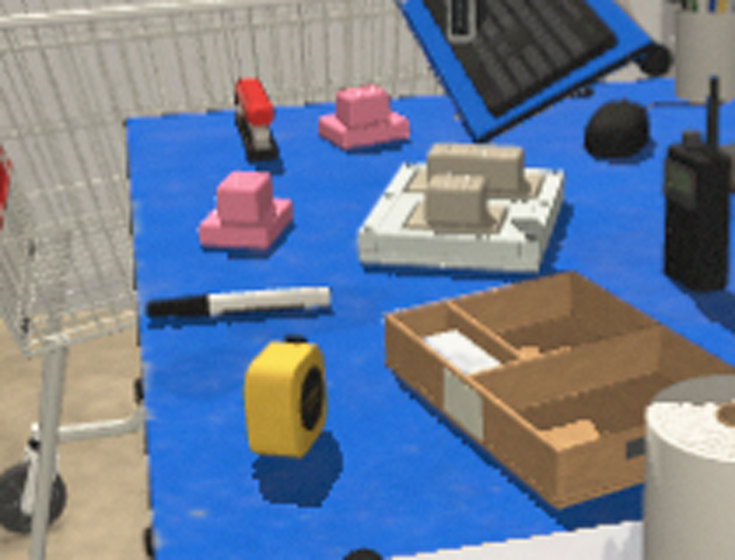

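The tape stands upright on the bench and everything else is undisturbed. Next I descend onto the long cap.

Call:
move_arm(
  moves=[0.0025, -0.0035, -0.03, 0, 0.055, 0.0025, -0.0035, -0.06, 0, 0.055, 0.0025, -0.0035, -0.09, 0, 0.055, 0.0025, -0.0035, -0.11, 0, 0.055, 0.0025, -0.0035, -0.12, 0, 0.055, 0.0025, -0.0035, -0.12, 0, 0.055, 0.0025, -0.0035, -0.12, 0, 0.042, 0.0025, -0.0035, -0.12, 0, 0.038, 0.0025, -0.0035, -0.12, 0, 0.037, 0.0025, -0.0035, -0.12, 0, 0.037],
)

```text
clock: 9.63
tcp_pos: [0.5933, 0.1224, 0.0451]
orientation: [0.002, 0.195, 0.981, 0.0]
wrist_force: [0.9, 0.7, 0.5]
finger_gap: 0.037
grip_force: 0.3
```

Call:
move_arm(
  moves=[0, 0, 0, 0, 0.0366, 0, 0, 0, 0, 0.0363, 0, 0, 0, 0, 0.0363],
)

```text
clock: 9.88
tcp_pos: [0.593, 0.1228, 0.0442]
orientation: [0.001, 0.195, 0.981, 0.001]
wrist_force: [0.7, 3.1, 1.3]
finger_gap: 0.0361
grip_force: 1.2
```

Call:
move_arm(
  moves=[0, 0, 0, 0, 0.0361, 0, 0, 0, 0, 0.036, 0, 0, 0, 0, 0.036],
)

```text
clock: 10.13
tcp_pos: [0.5929, 0.1229, 0.0438]
orientation: [0.001, 0.195, 0.981, 0.001]
wrist_force: [2.9, 3.8, 3.0]
finger_gap: 0.0362
grip_force: 2.3
```

Call:
move_arm(
  moves=[0, 0, 0, 0, 0.0359, 0, 0, 0, 0, 0.0359, 0, 0, 0, 0, 0.0359],
)

```text
clock: 10.38
tcp_pos: [0.5929, 0.1229, 0.0438]
orientation: [0.001, 0.195, 0.981, 0.001]
wrist_force: [2.8, 4.8, 3.4]
finger_gap: 0.0359
grip_force: 3.7
```

Call:
move_arm(
  moves=[0, 0, 0, 0, 0.0358, 0, 0, 0, 0, 0.0358, 0, 0, 0, 0, 0.0358],
)

```text
clock: 10.63
tcp_pos: [0.5929, 0.1229, 0.0439]
orientation: [0.001, 0.195, 0.981, 0.001]
wrist_force: [2.1, 4.7, 3.1]
finger_gap: 0.0359
grip_force: 5.7
```

Call:
move_arm(
  moves=[0, 0, 0, 0, 0.0357, 0, 0, 0, 0, 0.0357, 0, 0, 0, 0, 0.0357],
)

```text
clock: 10.88
tcp_pos: [0.5929, 0.1229, 0.0439]
orientation: [0.001, 0.195, 0.981, 0.001]
wrist_force: [3.5, 4.1, 3.5]
finger_gap: 0.0359
grip_force: 7.9
```

A 7.9 N grip is plenty for a cap of at most 1.3 N weight. I'll lift gently.

Call:
move_arm(
  moves=[0, 0, 0.003, 0, 0.0357, 0, 0, 0.008, 0, 0.0357, 0, 0, 0.015, 0, 0.0357, 0, 0, 0.022, 0, 0.0357],
)

```text
clock: 11.22
tcp_pos: [0.5907, 0.1224, 0.0642]
orientation: [-0.002, 0.195, 0.981, -0.0]
wrist_force: [-0.0, 0.1, -0.4]
finger_gap: 0.036
grip_force: 9.8
```

Call:
move_arm(
  moves=[0, 0, 0.015, 0, 0.0357, 0, 0, 0.035, 0, 0.0357, 0, 0, 0.055, 0, 0.0357, 0, 0, 0.065, 0, 0.0357, 0, 0, 0.065, 0, 0.0357],
)

```text
clock: 11.63
tcp_pos: [0.5929, 0.1219, 0.1323]
orientation: [0.001, 0.195, 0.981, -0.0]
wrist_force: [0.9, 0.1, -0.6]
finger_gap: 0.0359
grip_force: 9.9
```

```bash
python3 - <<'E'
from h import *
c=snap('side','side5'); s=env.get_state();q=s['orientation'];print(s['tcp_pos'],np.arctan2(q[2]**2-q[1]**2,2*q[1]*q[2]),s['wrist_force'],s['grip_force'])
cv2.imwrite('pics/v5.png',cv2.resize(c['pixels'][150:310,190:400],None,fx=3.5,fy=3.5,interpolation=2)[:,:,::-1])
E
```

```text
[0.59220638 0.12191771 0.1307504 ] 1.177737083038548 [-0.04180082 -0.29593986 -1.95485188] 9.847539514303207
```

View pics/v5.png

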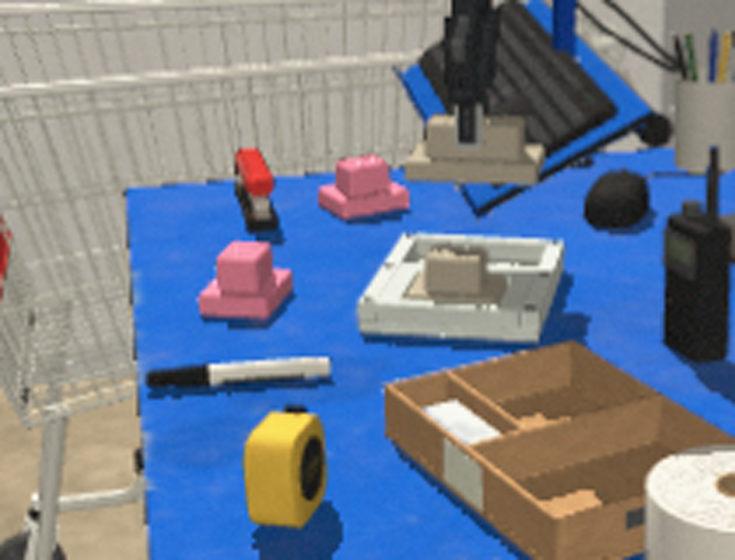

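The long cap is held level at a 9.8 N grip. I'll carry it to the long cell.

Call:
move_arm(
  moves=[0, -0.015, 0, 0.03, 0.0357, 0, -0.04, 0, 0.09, 0.0357, 0, -0.07, 0, 0.15, 0.0357, 0, -0.1, 0, 0.21, 0.0357, 0, -0.13, 0, 0.27, 0.0357, 0, -0.16, 0, 0.33, 0.0357, 0, -0.19, 0, 0.39, 0.0357, 0, -0.22, 0, 0.45, 0.0357, 0, -0.25, 0, 0.51, 0.0357, 0, -0.28, 0, 0.57, 0.0357, 0, -0.3, 0, 0.63, 0.0357, 0, -0.3, 0, 0.69, 0.0357],
)

```text
clock: 12.68
tcp_pos: [0.5907, -0.182, 0.128]
orientation: [-0.001, -0.147, 0.989, -0.0]
wrist_force: [0.4, 0.8, -1.9]
finger_gap: 0.0357
grip_force: 9.8
```

Call:
move_arm(
  moves=[0, -0.025, 0, 0, 0.0357, -0.002, -0.055, 0, 0, 0.0357, -0.004, -0.085, 0, 0, 0.0357, -0.007, -0.1, 0, 0, 0.0357, -0.007, -0.105, 0, 0, 0.0357, -0.007, -0.105, 0, 0, 0.0357],
)

```text
clock: 13.18
tcp_pos: [0.5839, -0.2834, 0.1287]
orientation: [-0.001, -0.147, 0.989, 0.001]
wrist_force: [0.1, 0.9, 0.2]
finger_gap: 0.0361
grip_force: 9.8
```

```bash
cat > st.py <<'E'
from h import *
env.read_camera('side'); s=env.get_state();q=s['orientation'];print(s['tcp_pos'].round(4),np.arctan2(q[2]**2-q[1]**2,2*q[1]*q[2]).round(3),s['wrist_force'].round(2),s['grip_force'],s['clock'])
E
python3 st.py
```

```text
[ 0.5842 -0.2822  0.129 ] 1.867 [ 0.16  0.41 -2.  ] 9.83956441283226 13.2333
```

Call:
move_arm(
  moves=[0.001, -0.005, -0.015, 0, 0.0357, 0.001, -0.005, -0.035, 0, 0.0357, 0.001, -0.005, -0.055, 0, 0.0357, 0.001, -0.005, -0.07, 0, 0.0357, 0.001, -0.005, -0.08, 0, 0.0357, 0.001, -0.005, -0.085, 0, 0.0357, 0.001, -0.005, -0.087, 0, 0.0357, 0.001, -0.005, -0.087, 0, 0.0357],
)

```text
clock: 13.9
tcp_pos: [0.5863, -0.287, 0.0434]
orientation: [-0.0, -0.148, 0.989, 0.0]
wrist_force: [-0.6, -0.0, -2.2]
finger_gap: 0.0358
grip_force: 9.8
```

Call:
move_arm(
  moves=[0, 0, -0.001, 0, 0.0357, 0, 0, -0.002, 0, 0.0357, 0, 0, -0.003, 0, 0.0357, 0, 0, -0.003, 0, 0.0357],
)

```text
clock: 14.23
tcp_pos: [0.5863, -0.2878, 0.0408]
orientation: [0.0, -0.148, 0.989, -0.0]
wrist_force: [-0.2, -0.5, -0.9]
finger_gap: 0.0358
grip_force: 9.8
```

Call:
move_arm(
  moves=[0, 0, -0.001, 0, 0.0357, 0, 0, -0.0015, 0, 0.0357, 0, 0, -0.002, 0, 0.0357, 0, 0, -0.002, 0, 0.0357],
)

```text
clock: 14.57
tcp_pos: [0.586, -0.2877, 0.0384]
orientation: [0.0, -0.148, 0.989, 0.0]
wrist_force: [-0.7, 0.5, -0.4]
finger_gap: 0.0358
grip_force: 8.9
```

Call:
move_arm(
  moves=[0, 0, -0.0005, 0, 0.0357, 0, 0, -0.001, 0, 0.0357, 0, 0, -0.001, 0, 0.0357],
)

```text
clock: 14.82
tcp_pos: [0.586, -0.2876, 0.0379]
orientation: [0.0, -0.148, 0.989, 0.0]
wrist_force: [-3.4, 1.3, 4.2]
finger_gap: 0.036
grip_force: 7.8
```

It is resting on the floor with about 4 N. I'll release and head back to the short cap.

Call:
move_arm(
  moves=[0, 0, 0, 0, 0.0362, 0, 0, 0, 0, 0.037, 0, 0, 0, 0, 0.04, 0, 0, 0, 0, 0.046, 0, 0, 0, 0, 0.05, 0, 0, 0.01, 0, 0.052, 0, 0, 0.03, 0, 0.052, 0, 0, 0.06, 0, 0.052, 0, 0, 0.09, 0, 0.052, 0, 0.03, 0.11, -0.1, 0.052, 0, 0.065, 0.11, -0.2, 0.052, 0, 0.1, 0.11, -0.3, 0.052],
)

```text
clock: 15.82
tcp_pos: [0.5873, -0.1881, 0.1504]
orientation: [0.002, 0.005, 1.0, -0.001]
wrist_force: [1.0, -0.0, 0.2]
finger_gap: 0.052
grip_force: 0.0
```

Call:
move_arm(
  moves=[-0.004, 0.035, 0, -0.1, 0.052, -0.008, 0.07, 0, -0.2, 0.052, -0.012, 0.105, 0, -0.3, 0.052, -0.016, 0.14, 0, -0.39, 0.052, -0.02, 0.175, 0, -0.39, 0.052, -0.024, 0.21, 0, -0.39, 0.052, -0.026, 0.235, 0, -0.39, 0.052, -0.026, 0.24, 0, -0.39, 0.052, -0.026, 0.24, 0, -0.39, 0.052],
)

```text
clock: 16.57
tcp_pos: [0.56, 0.0541, 0.1482]
orientation: [0.001, 0.193, 0.981, 0.0]
wrist_force: [0.4, -0.4, 0.4]
finger_gap: 0.0522
grip_force: 0.0
```

```bash
python3 st.py; python3 - <<'E'
from h import *
c=snap('top','top6')
E
```

```text
[0.5603 0.0527 0.148 ] 1.18 [ 0.07 -0.26  0.45] 0.0 16.6167
```

Call:
move_arm(
  moves=[-0.001, -0.007, -0.01, -0.005, 0.052, -0.001, -0.007, -0.035, -0.005, 0.052, -0.001, -0.007, -0.065, -0.005, 0.052, -0.001, -0.007, -0.09, -0.005, 0.052, -0.001, -0.007, -0.104, -0.005, 0.052, -0.001, -0.007, -0.104, -0.005, 0.052, -0.001, -0.007, -0.104, -0.005, 0.042, -0.001, -0.007, -0.104, -0.005, 0.038, -0.001, -0.007, -0.104, -0.005, 0.0365, -0.001, -0.007, -0.104, -0.005, 0.0362, -0.001, -0.007, -0.104, -0.005, 0.036, -0.001, -0.007, -0.104, -0.005, 0.036],
)

```text
clock: 17.67
tcp_pos: [0.5603, 0.0454, 0.0444]
orientation: [0.001, 0.197, 0.98, 0.0]
wrist_force: [1.8, 2.5, 0.6]
finger_gap: 0.0357
grip_force: 1.3
```

Call:
move_arm(
  moves=[0, 0, 0, 0, 0.0359, 0, 0, 0, 0, 0.0358, 0, 0, 0, 0, 0.0358],
)

```text
clock: 17.92
tcp_pos: [0.5603, 0.0455, 0.0442]
orientation: [0.001, 0.197, 0.98, 0.0]
wrist_force: [2.5, 3.9, 4.6]
finger_gap: 0.0358
grip_force: 5.1
```

Call:
move_arm(
  moves=[0, 0, 0, 0, 0.0357, 0, 0, 0, 0, 0.0357, 0, 0, 0, 0, 0.0357],
)

```text
clock: 18.17
tcp_pos: [0.5603, 0.0455, 0.0442]
orientation: [0.001, 0.197, 0.98, 0.0]
wrist_force: [2.9, 3.1, 6.9]
finger_gap: 0.0354
grip_force: 7.5
```

Call:
move_arm(
  moves=[0, 0, 0.003, 0, 0.0357, 0, 0, 0.008, 0, 0.0357, 0, 0, 0.015, 0, 0.0357, 0, 0, 0.03, 0, 0.0357, 0, 0, 0.05, 0, 0.0357, 0, 0, 0.07, 0, 0.0357, 0, 0, 0.085, 0, 0.0357, 0, 0, 0.085, 0, 0.0357],
)

```text
clock: 18.83
tcp_pos: [0.5597, 0.0447, 0.1308]
orientation: [0.001, 0.198, 0.98, -0.001]
wrist_force: [0.3, -0.0, -0.4]
finger_gap: 0.0358
grip_force: 9.9
```

```bash
python3 st.py
```

```text
[0.5591 0.0448 0.1291] 1.173 [ 0.58 -0.66 -1.39] 9.932811409235 18.8833
```

Call:
move_arm(
  moves=[0.001, -0.01, 0, 0.04, 0.0357, 0.003, -0.03, 0, 0.1, 0.0357, 0.005, -0.05, 0, 0.16, 0.0357, 0.006, -0.07, 0, 0.22, 0.0357, 0.008, -0.095, 0, 0.28, 0.0357, 0.01, -0.12, 0, 0.34, 0.0357, 0.012, -0.145, 0, 0.4, 0.0357, 0.013, -0.17, 0, 0.47, 0.0357, 0.014, -0.195, 0, 0.54, 0.0357, 0.016, -0.215, 0, 0.61, 0.0357, 0.016, -0.223, 0, 0.67, 0.0357, 0.016, -0.223, 0, 0.694, 0.0357],
)

```text
clock: 19.88
tcp_pos: [0.5735, -0.1796, 0.1259]
orientation: [-0.002, -0.147, 0.989, 0.001]
wrist_force: [0.2, 0.2, -1.5]
finger_gap: 0.0359
grip_force: 9.9
```

Call:
move_arm(
  moves=[0, 0, 0, 0, 0.0357, 0, 0, 0, 0, 0.0357],
)

```text
clock: 20.05
tcp_pos: [0.5739, -0.1768, 0.127]
orientation: [-0.001, -0.147, 0.989, 0.001]
wrist_force: [-0.2, 0.1, -0.4]
finger_gap: 0.036
grip_force: 9.9
```

```bash
python3 st.py
```

```text
[ 0.5743 -0.1766  0.1274] 1.867 [-1.36  0.54 -0.14] 9.92050051689148 20.1
```

Call:
move_arm(
  moves=[0.001, -0.001, -0.015, 0, 0.0357, 0.001, -0.001, -0.035, 0, 0.0357, 0.001, -0.001, -0.055, 0, 0.0357, 0.001, -0.001, -0.07, 0, 0.0357, 0.001, -0.001, -0.08, 0, 0.0357, 0.001, -0.001, -0.084, 0, 0.0357, 0.001, -0.001, -0.085, 0, 0.0357, 0.001, -0.001, -0.085, 0, 0.0357],
)

```text
clock: 20.77
tcp_pos: [0.5763, -0.1784, 0.0437]
orientation: [0.0, -0.148, 0.989, -0.0]
wrist_force: [0.3, 0.3, -1.0]
finger_gap: 0.0359
grip_force: 9.9
```

Call:
move_arm(
  moves=[0, 0, -0.001, 0, 0.0357, 0, 0, -0.002, 0, 0.0357, 0, 0, -0.003, 0, 0.0357, 0, 0, -0.003, 0, 0.0357],
)

```text
clock: 21.1
tcp_pos: [0.5762, -0.1788, 0.0407]
orientation: [0.0, -0.147, 0.989, -0.0]
wrist_force: [0.3, -0.5, 0.2]
finger_gap: 0.0358
grip_force: 9.9
```

Call:
move_arm(
  moves=[0, 0, -0.001, 0, 0.0357, 0, 0, -0.0015, 0, 0.0357, 0, 0, -0.002, 0, 0.0357, 0, 0, -0.002, 0, 0.0357],
)

```text
clock: 21.43
tcp_pos: [0.576, -0.1786, 0.0385]
orientation: [0.0, -0.148, 0.989, 0.0]
wrist_force: [-0.1, 0.7, 0.9]
finger_gap: 0.0359
grip_force: 8.0
```

Call:
move_arm(
  moves=[0, 0, -0.0005, 0, 0.0357, 0, 0, -0.001, 0, 0.0357, 0, 0, -0.001, 0, 0.0357],
)

```text
clock: 21.68
tcp_pos: [0.5761, -0.1784, 0.0382]
orientation: [0.0, -0.148, 0.989, 0.0]
wrist_force: [-2.8, 2.3, 7.5]
finger_gap: 0.0359
grip_force: 8.4
```

It is resting on the floor with 7.5 N. I'll release, then retreat up and towards the left to clear the top view.

Call:
move_arm(
  moves=[0, 0, 0, 0, 0.0362, 0, 0, 0, 0, 0.037, 0, 0, 0, 0, 0.04, 0, 0, 0, 0, 0.046, 0, 0, 0, 0, 0.05, 0, 0, 0.01, 0, 0.052, 0, 0, 0.03, 0, 0.052, 0, 0, 0.06, 0, 0.052, 0, 0, 0.09, 0, 0.052, 0, 0.03, 0.12, 0, 0.052, 0, 0.065, 0.14, 0, 0.052, 0, 0.1, 0.14, 0, 0.052],
)

```text
clock: 22.68
tcp_pos: [0.5788, -0.0791, 0.1836]
orientation: [0.004, -0.146, 0.989, -0.002]
wrist_force: [1.2, -0.1, -0.5]
finger_gap: 0.052
grip_force: 0.0
```

Call:
move_arm(
  moves=[-0.01, 0.035, 0, -0.1, 0.052, -0.02, 0.07, 0, -0.2, 0.052, -0.03, 0.105, 0, -0.3, 0.052, -0.04, 0.14, 0, -0.4, 0.052, -0.05, 0.175, 0, -0.4, 0.052, -0.06, 0.21, 0, -0.4, 0.052, -0.06, 0.21, 0, -0.4, 0.052, -0.06, 0.21, 0, -0.4, 0.052],
)

```text
clock: 23.35
tcp_pos: [0.5154, 0.1331, 0.1782]
orientation: [0.0, 0.05, 0.999, 0.0]
wrist_force: [-0.5, -0.1, -0.5]
finger_gap: 0.0519
grip_force: 0.0
```

```bash
python3 st.py; python3 - <<'E'
from h import *
c=snap('top','top7');d=snap('side','side7')
a=cv2.resize(c['pixels'][190:350,300:460],(480,480),interpolation=2);b=cv2.resize(d['pixels'][170:330,280:386],(318,480),interpolation=2)
cv2.imwrite('pics/v7.png',np.hstack([a,b])[:,:,::-1])
E
```

```text
[0.516  0.1319 0.178 ] 1.469 [-0.22  0.84 -0.6 ] 0.0 23.4
```

View pics/v7.png

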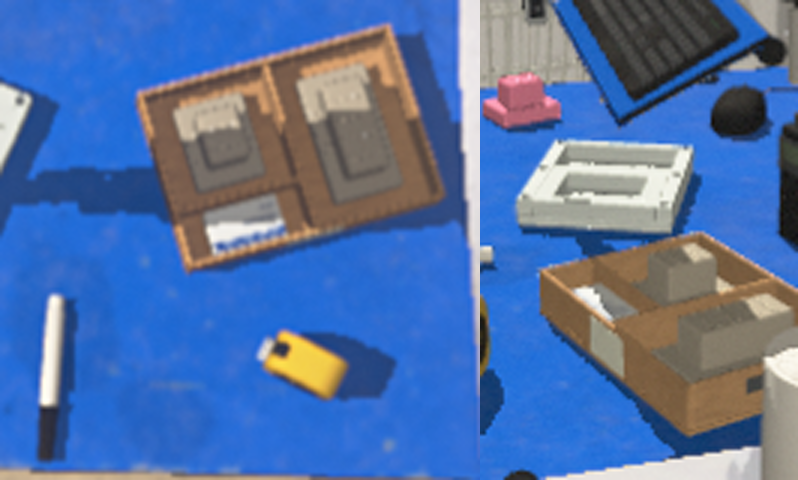

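Both caps lie flat and centred in their cells: the short one at (215,145) in the crop and the long one at (350,130). The staple box is undisturbed, and the tape stands upright on the bench at (308,365). I'll hand in.

```bash
python3 -c "
from workcell import env
print(env.hand_in())"
```

```text
the job is handed in; nothing more can be done
None
```

I handed the job in at about 23.5 s: the final pictures show both caps flat in their cells (highest grip reading 9.9 N, highest set-down force reading 7.5 N), the tape measure upright on the bench, and everything else in view unmoved.

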